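Balance, set and start the bench polishing machine

ROBOT

A 7-joint arm with a two-finger parallel gripper is mounted at the origin on the work surface. World frame = base frame: x ahead of the robot, y to its left, z up, the work surface at z = 0. Lengths are in m, angles in degrees, forces in N, time in s.
With the tool pointing down it reaches from about 0.35 to 0.9 m from the base axis. Payload 8.1 kg.
Tool frame: the origin (TCP) lies at the very end of the fingers, on their centre line; the grasp point (between the pads) lies arm.grip_depth behind it (arm.grip_depth is the distance from the TCP to the grasp point, in m); z points along the fingers, y is the line along which they close (so a half turn about z gives the same grasp; the last joint's range is limited). The gripper opens to 92 mm and grips with 3 to 60 N. Pads are 19 mm wide; open, the fingers measure 130 mm over their backs; the gripper's body (75 mm by 190 mm) begins 47 mm behind the grasp point.
Start: joints at [-71.196, 24.895, 1.432, 90.138, -0.665, 64.973, -4.303], TCP at [0.261, 0.568, 0.227] pointing down, gripper open.
Joint ranges: [-149.89, 149.89], [-25.12, 119.58], [-72.63, 75.52], [4.76, 147.25], [-75.54, 255.54], [6.69, 114.76], [-157.13, 157.13]. Speed limits (degrees/s): [127.2, 127.2, 172.46, 172.46, 180, 180, 180].

INTERFACE

Orientations are given as [roll, pitch, yaw] about the fixed x, y, z axes, in that order (R = Rz(yaw) Ry(pitch) Rx(roll)).
In Python, from rig import sensors, vision, arm gives the robot as it stands.
- The arm moves only by the tool arm_command, never from a script. Its argument "plan" is a list of rows, each a list of 6 numbers: the shift along the tool's x, y, z as a fraction of full scale, then the turn, a rotation vector about the tool's x, y, z as a fraction of full scale. In form: [[x, y, z, ax, ay, az], ...]. A call has 1 to 12 rows; each row shifts and turns the commanded pose from where the row before left it, along the tool's axes as they then stand; what a row does not reach is not made up. Full scale, the value 1, is 0.03 m for a shift and 0.08 rad for a turn. A row lasts 1/12 s, in which the tool goes at most 41.7 mm and 7.16 degrees, less where a joint would pass 70% of its speed; a pose out of reach is approached as far as the arm can. A call with a number of a shift or a turn outside -1 to 1 is refused whole. A call with a gripper value outside its range is refused whole. "fingers" is the finger opening in mm, from 0 to 91.8, set as the call begins (left out, the last holds). The fingers move at their own pace and stop on an object; "grip_force" is the grip in N (left out, the last holds). Time passes only in rows, so rows that do not move let the fingers close. It gives the time, the measured TCP pose, the force, the opening and the grip force at its end, in the units of the state.
- sensors.sense(): the state, without advancing time (a new reading comes with each control period).
- vision.snapshot(name): name is "side" or "top" or "wrist"; returns the picture (480x640x3 uint8, red, green, blue); there is no depth.
- vision.calibration(name): a dict with "fx", "fy", "cx", "cy" (pixels), "origin" and "rotation" of the camera in the world. Camera axes: x right, y up, looking along -z (the intrinsics and any distortion apply to the point x, -y, -z); pixel columns grow to the right and rows downward; lengths in m; the calibration is good to about 2 mm. A picture is of the moment at which its call begins: read the wrist's pose just before it. calibration takes no time and is no camera call; for the wrist camera it gives the pose at the moment of the call.
- arm.finish_job(): hands the job in; it is judged then, once.
The state is a dict: "time": time; "qpos": joint angles; "joint_vel": joint speeds; "joint_efforts": joint torques, N m; "eef_pos": TCP position; "ee_rot": TCP orientation; "contact_force": force on the tool from outside, world axes, zero at the start; "moment": the same for the moment, N m; "opening": finger opening in m; "gripper_force": force on a finger pad.
Only numpy, scipy, OpenCV 4.12 (cv2) and the standard library are available. Lean on these libraries where they do the work, as an engineer would, in place of code of your own. Each camera call takes 0.05 s, during which the arm holds its last target. There are 200 camera calls.

TASK

Get the goldsmith's polishing machine running: first stand a spare polishing pot from the bench upright in every empty pocket, leaving the pots that are already in the machine where they are, so that all six pockets are full. Then slide the power slider's grip along its track until its centre is level with the brass pointer, and then press the four white keys fully down one at a time, letting each come up before the next: the long bar key, the square key, the small round key and last the large round key, never the large one before the power is set. Leave the amber bottle and the black loupe where they stand; at the end all six pockets must still be full, any spare left over may stay on the bench.

Things in the scene. Friction and masses are not known exactly. Their poses are not given: they have to be found in the camera images.
- cell1 (a point): Centre of the floor of one of the six square pockets in the top of the polishing machine, a fixed grey block 165 x 242 x 41 mm high (x, y, z). Each pocket is 52 x 52 mm, its floor 25 mm above the bench and 16 mm below the deck. Axes as the machine's; in its frame this pocket is at x = -38, y = -76 mm from the block's centre.
- cell2 (a point): Centre of the floor of one of the six square pockets in the top of the polishing machine, a fixed grey block 165 x 242 x 41 mm high (x, y, z). Each pocket is 52 x 52 mm, its floor 25 mm above the bench and 16 mm below the deck. Axes as the machine's; in its frame this pocket is at x = -38, y = 0 mm from the block's centre.
- cell3 (a point): Centre of the floor of one of the six square pockets in the top of the polishing machine, a fixed grey block 165 x 242 x 41 mm high (x, y, z). Each pocket is 52 x 52 mm, its floor 25 mm above the bench and 16 mm below the deck. Axes as the machine's; in its frame this pocket is at x = -38, y = 76 mm from the block's centre.
- cell4 (a point): Centre of the floor of one of the six square pockets in the top of the polishing machine, a fixed grey block 165 x 242 x 41 mm high (x, y, z). Each pocket is 52 x 52 mm, its floor 25 mm above the bench and 16 mm below the deck. Axes as the machine's; in its frame this pocket is at x = 38, y = -76 mm from the block's centre.
- cell5 (a point): Centre of the floor of one of the six square pockets in the top of the polishing machine, a fixed grey block 165 x 242 x 41 mm high (x, y, z). Each pocket is 52 x 52 mm, its floor 25 mm above the bench and 16 mm below the deck. Axes as the machine's; in its frame this pocket is at x = 38, y = 0 mm from the block's centre.
- cell6 (a point): Centre of the floor of one of the six square pockets in the top of the polishing machine, a fixed grey block 165 x 242 x 41 mm high (x, y, z). Each pocket is 52 x 52 mm, its floor 25 mm above the bench and 16 mm below the deck. Axes as the machine's; in its frame this pocket is at x = 38, y = 76 mm from the block's centre.
- pot1: Polishing pot: closed white plastic cylinder with a grey lid, 44 mm in diameter, 52 mm tall, about 130 g and bottom-heavy, straight sided; origin at the centre of its underside, z up. All pots are alike; at the start each stands in a pocket of the machine (top 36 mm above the deck) or, a spare, on the bench. Some of pot1 to pot6 are absent.
- pot2: Polishing pot: closed white plastic cylinder with a grey lid, 44 mm in diameter, 52 mm tall, about 130 g and bottom-heavy, straight sided; origin at the centre of its underside, z up. All pots are alike; at the start each stands in a pocket of the machine (top 36 mm above the deck) or, a spare, on the bench. Some of pot1 to pot6 are absent.
- pot3: Polishing pot: closed white plastic cylinder with a grey lid, 44 mm in diameter, 52 mm tall, about 130 g and bottom-heavy, straight sided; origin at the centre of its underside, z up. All pots are alike; at the start each stands in a pocket of the machine (top 36 mm above the deck) or, a spare, on the bench. Some of pot1 to pot6 are absent.
- pot4: Polishing pot: closed white plastic cylinder with a grey lid, 44 mm in diameter, 52 mm tall, about 130 g and bottom-heavy, straight sided; origin at the centre of its underside, z up. All pots are alike; at the start each stands in a pocket of the machine (top 36 mm above the deck) or, a spare, on the bench. Some of pot1 to pot6 are absent.
- pot5: Polishing pot: closed white plastic cylinder with a grey lid, 44 mm in diameter, 52 mm tall, about 130 g and bottom-heavy, straight sided; origin at the centre of its underside, z up. All pots are alike; at the start each stands in a pocket of the machine (top 36 mm above the deck) or, a spare, on the bench. Some of pot1 to pot6 are absent.
- pot6: Polishing pot: closed white plastic cylinder with a grey lid, 44 mm in diameter, 52 mm tall, about 130 g and bottom-heavy, straight sided; origin at the centre of its underside, z up. All pots are alike; at the start each stands in a pocket of the machine (top 36 mm above the deck) or, a spare, on the bench. Some of pot1 to pot6 are absent.
- pot7: Polishing pot: closed white plastic cylinder with a grey lid, 44 mm in diameter, 52 mm tall, about 130 g and bottom-heavy, straight sided; origin at the centre of its underside, z up. All pots are alike; at the start each stands in a pocket of the machine (top 36 mm above the deck) or, a spare, on the bench. Some of pot1 to pot6 are absent.
- pot8: Polishing pot: closed white plastic cylinder with a grey lid, 44 mm in diameter, 52 mm tall, about 130 g and bottom-heavy, straight sided; origin at the centre of its underside, z up. All pots are alike; at the start each stands in a pocket of the machine (top 36 mm above the deck) or, a spare, on the bench. Some of pot1 to pot6 are absent.
- pot9: Polishing pot: closed white plastic cylinder with a grey lid, 44 mm in diameter, 52 mm tall, about 130 g and bottom-heavy, straight sided; origin at the centre of its underside, z up. All pots are alike; at the start each stands in a pocket of the machine (top 36 mm above the deck) or, a spare, on the bench. Some of pot1 to pot6 are absent.
- pot10: Polishing pot: closed white plastic cylinder with a grey lid, 44 mm in diameter, 52 mm tall, about 130 g and bottom-heavy, straight sided; origin at the centre of its underside, z up. All pots are alike; at the start each stands in a pocket of the machine (top 36 mm above the deck) or, a spare, on the bench. Some of pot1 to pot6 are absent.
- fader_top (a point): Centre of the top of the power slider's black grip, 54.5 mm above the bench. Grip: 28 mm (x) x 20 mm (y, along the track), 40 mm tall, foot 14.5 mm above the bench. Track: aluminium bar 40 mm wide, 170 mm long, 14 mm high, along this point's y. The grip travels 120 mm, starts near the -y end, resists with about 1.5 N and stays where left.
- pointer_tip (a point): Tip of the small brass pointer clipped to the +x side of the slider track, 16.5 mm above the bench and 17 mm from the track's centre line; the pointer is 20 mm wide and at most 18 mm high. Axes as the track's: y along it. The grip is set when its centre is level with this tip along y.
- key_bar_top (a point): Centre of the top of the long bar key, 38 mm (along its x) x 14 mm (along its y); white, 40 mm above the bench when up, 12 mm proud of its frame. It goes 6 mm straight down (first 1.2 N, fully down about 4 N) and springs back. The four keys form a 2 x 2 square, 60 mm apart, on a grey box 136 x 136 x 22 mm high; which is in which corner varies. Axes as the box's.
- key_square_top (a point): Centre of the top of the square key, 24 x 24 mm; white, 40 mm above the bench when up, 12 mm proud of its frame. It goes 6 mm straight down (first 1.2 N, fully down about 4 N) and springs back. The four keys form a 2 x 2 square, 60 mm apart, on a grey box 136 x 136 x 22 mm high; which is in which corner varies. Axes as the box's.
- key_small_top (a point): Centre of the top of the small round key, 16 mm in diameter; white, 40 mm above the bench when up, 12 mm proud of its frame. It goes 6 mm straight down (first 1.2 N, fully down about 4 N) and springs back. The four keys form a 2 x 2 square, 60 mm apart, on a grey box 136 x 136 x 22 mm high; which is in which corner varies. Axes as the box's.
- key_large_top (a point): Centre of the top of the large round key, 32 mm in diameter; white, 40 mm above the bench when up, 12 mm proud of its frame. It goes 6 mm straight down (first 1.2 N, fully down about 4 N) and springs back. The four keys form a 2 x 2 square, 60 mm apart, on a grey box 136 x 136 x 22 mm high; which is in which corner varies. Axes as the box's.
- flux_bottle: Bystander: amber bottle, 48 mm in diameter, 95 mm tall; loose, to be left alone. Origin under its centre.
- loupe: Bystander: black eye loupe, 38 mm in diameter, 24 mm tall; loose, to be left alone. Origin under its centre.
Mind the look-alikes: they are no part of the job. Leave any turquoise look-alike of the pot9 alone.

How it is judged (in metres and radians):
On the way, in this order (a step that is already met when the one before it is completed fails the run):
1. every pocket holds an upright pot, let go (distance between any of pot1, pot7, pot8, pot9, pot10 and cell1 below 0.012 m and distance between any of pot2, pot7, pot8, pot9, pot10 and cell2 below 0.012 m and distance between any of pot3, pot7, pot8, pot9, pot10 and cell3 below 0.012 m and distance between any of pot4, pot7, pot8, pot9, pot10 and cell4 below 0.012 m and distance between any of pot5, pot7, pot8, pot9, pot10 and cell5 below 0.012 m and distance between any of pot6, pot7, pot8, pot9, pot10 and cell6 below 0.012 m and contact force between the fingers and pot7 below 0.3 N and contact force between the fingers and pot8 below 0.3 N and contact force between the fingers and pot9 below 0.3 N and contact force between the fingers and pot10 below 0.3 N and linear speed of each of pot1, pot2, pot3, pot4, pot5, pot6, pot7, pot8, pot9, pot10 below 0.03 m/s), for 0.2 s.
2. the slider grip is level with the pointer, within 6 mm (y of fader_top in the frame of pointer_tip between -0.006 and 0.006 m), for 0.2 s.
3. the long bar key is pressed down (over 4 of its 6 mm), the other keys being up (height (world z) of key_bar_top below 0.036 m and height (world z) of each of key_square_top, key_small_top, key_large_top above 0.038 m).
4. the square key is pressed down (over 4 of its 6 mm), the other keys being up (height (world z) of key_square_top below 0.036 m and height (world z) of each of key_bar_top, key_small_top, key_large_top above 0.038 m).
5. the small round key is pressed down (over 4 of its 6 mm), the other keys being up (height (world z) of key_small_top below 0.036 m and height (world z) of each of key_bar_top, key_square_top, key_large_top above 0.038 m).
6. the large round key is pressed down (over 4 of its 6 mm), the other keys being up (height (world z) of key_large_top below 0.036 m and height (world z) of each of key_bar_top, key_square_top, key_small_top above 0.038 m).
At the end, for the whole second after the job is handed in: Every pocket holds an upright pot standing on its floor (the middle of its underside within 12 mm of the middle of the pocket's floor), all pots at rest, the slider grip within 6 mm of the pointer along the track, and all keys up (all of step 2 and distance between any of pot1, pot7, pot8, pot9, pot10 and cell1 below 0.012 m and distance between any of pot2, pot7, pot8, pot9, pot10 and cell2 below 0.012 m and distance between any of pot3, pot7, pot8, pot9, pot10 and cell3 below 0.012 m and distance between any of pot4, pot7, pot8, pot9, pot10 and cell4 below 0.012 m and distance between any of pot5, pot7, pot8, pot9, pot10 and cell5 below 0.012 m and distance between any of pot6, pot7, pot8, pot9, pot10 and cell6 below 0.012 m and linear speed of each of pot1, pot2, pot3, pot4, pot5, pot6, pot7, pot8, pot9, pot10 below 0.03 m/s and height (world z) of each of key_bar_top, key_square_top, key_small_top, key_large_top above 0.038 m); the robot touches nothing.
It fails at once if a pot that was already in the machine is taken out (moved over 25 mm) (distance of any of pot1, pot2, pot3, pot4, pot5, pot6 from where it was at the start of the episode above 0.025 m).
It fails at once if the amber bottle or the loupe is moved over 40 mm (distance of any of flux_bottle, loupe from where it was at the start of the episode above 0.04 m).
It fails at once if the large round key is pressed while the slider is not at the pointer (height (world z) of key_large_top below 0.036 m and not (y of fader_top in the frame of pointer_tip between -0.008 and 0.008 m)).
It fails at once if two keys are pressed down together (height (world z) of each of key_bar_top, key_square_top below 0.036 m or height (world z) of each of key_bar_top, key_small_top below 0.036 m or height (world z) of each of key_bar_top, key_large_top below 0.036 m or height (world z) of each of key_square_top, key_small_top below 0.036 m or height (world z) of each of key_square_top, key_large_top below 0.036 m or height (world z) of each of key_small_top, key_large_top below 0.036 m).
Of pot1, pot2, pot3, pot4, pot5, pot6 only 2 to 3 are there at a start; the rules pass over those that are not, and their reading is None.
At some moment in a run one of pot7, pot8, pot9, pot10 may be knocked a few centimetres aside while the robot is not near it.
It also fails if it takes over 200 s, if anything falls off the work surface, if the arm or the gripper's body presses on something with over 40 N, if the wrist force passes 120 N, or if a joint passes its speed limit or range.

## Working session

There is one attempt and no reset: what is moved stays moved. The work goes in short steps, Python scripts to look and compute and a tool call to move; the robot and the scene stay as the last step left them, time stands still between calls to the robot, and variables do not carry over. Pictures are saved under pics/ and viewed, at most 14 in all, crops included, and the job is handed in when it is done.

Besides the shell and the picture viewer there is one more tool, called after "Call:" as name(argument=value, ...) on one line, values as JSON. arm_command: Moves the arm, as the interface text tells. Its arguments: {"type":"object","properties":{"plan":{"type":"array","items":{"type":"array","items":{"type":"number"}}},"fingers":{"type":"number"},"grip_force":{"type":"number"}},"required":["plan"]}

```bash
ls; mkdir -p pics; python3 - <<'E'
from rig import sensors, vision, arm
import cv2
s=sensors.sense(); print({k:s[k] for k in('time','eef_pos','ee_rot','opening','contact_force')}, arm.grip_depth)
for n in('top','side'):
    cv2.imwrite(f'pics/{n}0.png',vision.snapshot(n)[:,:,::-1]); print(vision.calibration(n))
E
```

```text
pics
{'time': 0.0, 'eef_pos': array([0.26083977, 0.5673791 , 0.22595685]), 'ee_rot': array([-1.79908577e+02,  7.85616024e-03,  1.55308122e+02]), 'opening': 0.09178908161697681, 'contact_force': array([-0.36520419,  0.628438  ,  1.20893158])} 0.0188
{'fx': 459.9617946506027, 'fy': 459.9617946506027, 'cx': 324.0443722194084, 'cy': 246.5877845607355, 'origin': array([0.49815988, 0.02483608, 0.99882517]), 'rotation': array([ 2.63063188e+00, -5.12936424e-02, -9.02599212e+01])}
{'fx': 544.23005319433, 'fy': 544.23005319433, 'cx': 313.39190663626755, 'cy': 239.35019851909396, 'origin': array([ 0.45051948, -0.69892418,  0.93681439]), 'rotation': array([39.82541004, -0.49222829, -8.30992811])}
```

View pics/top0.png

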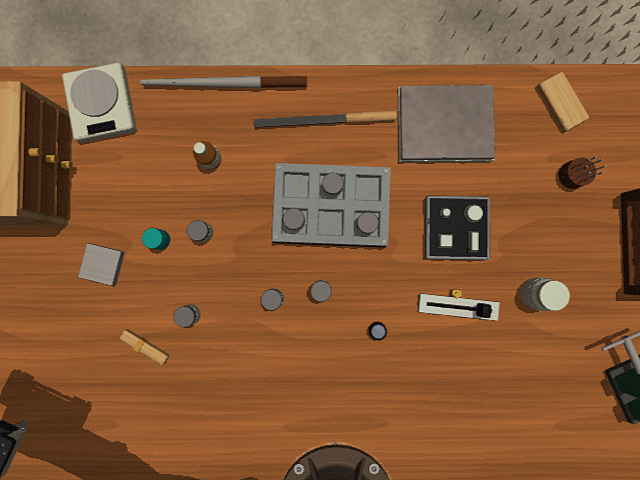

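View pics/side0.png

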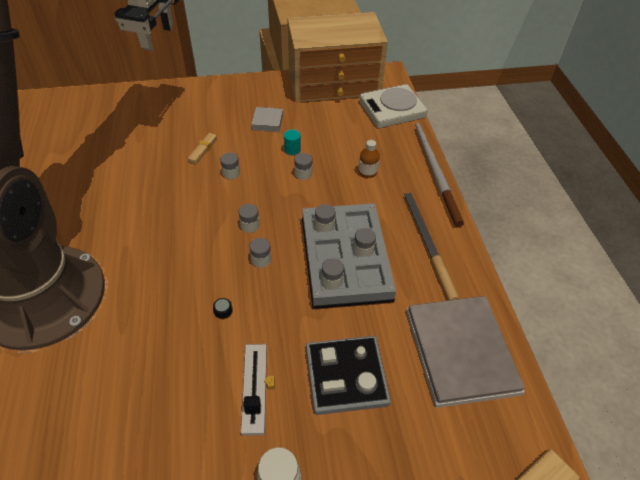

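```bash
cat > h.py <<'E'
import numpy as np, cv2
from scipy.spatial.transform import Rotation as R
from rig import sensors, vision, arm
def proj(name,u,v,z,cal=None):
    c=cal or vision.calibration(name)
    d=R.from_euler('xyz',c['rotation'],degrees=True).apply([(u-c['cx'])/c['fx'],-(v-c['cy'])/c['fy'],-1])
    o=np.array(c['origin']); return (o+d*(z-o[2])/d[2])[:2]
def pix(name,p,cal=None):
    c=cal or vision.calibration(name)
    q=R.from_euler('xyz',c['rotation'],degrees=True).inv().apply(np.array(p)-c['origin'])
    return np.array([c['cx']+c['fx']*q[0]/-q[2],c['cy']-c['fy']*q[1]/-q[2]])
def crop(img,x0,x1,y0,y1,k,out):
    c=cv2.resize(img[y0:y1,x0:x1],None,fx=k,fy=k,interpolation=cv2.INTER_CUBIC)
    for x in range((x0+19)//20*20,x1,20): cv2.putText(c,str(x),((x-x0)*k,8),0,.3,(0,255,0)); c[:,(x-x0)*k]=c[:,(x-x0)*k]//2+[0,60,0]
    for y in range((y0+19)//20*20,y1,20): cv2.putText(c,str(y),(0,(y-y0)*k),0,.3,(0,255,0)); c[(y-y0)*k]=c[(y-y0)*k]//2+[0,60,0]
    cv2.imwrite(out,c)
E
python3 - <<'E'
from h import *
im=cv2.imread('pics/top0.png')
crop(im,400,520,185,335,4,'pics/c1.png')
crop(im,170,400,155,345,3,'pics/c2.png')
E
```

```text
(no output)
```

View pics/c1.png

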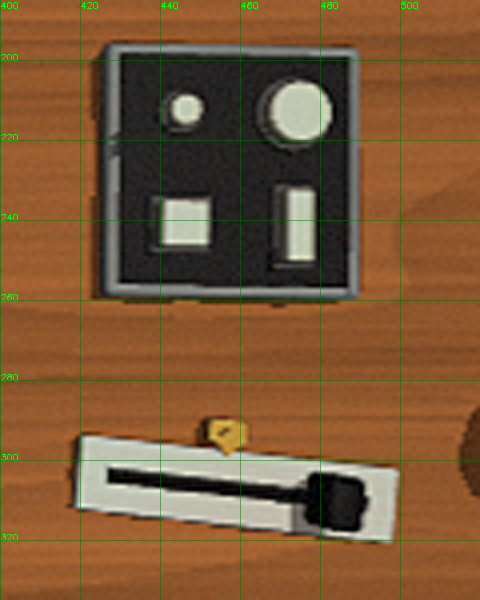

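View pics/c2.png

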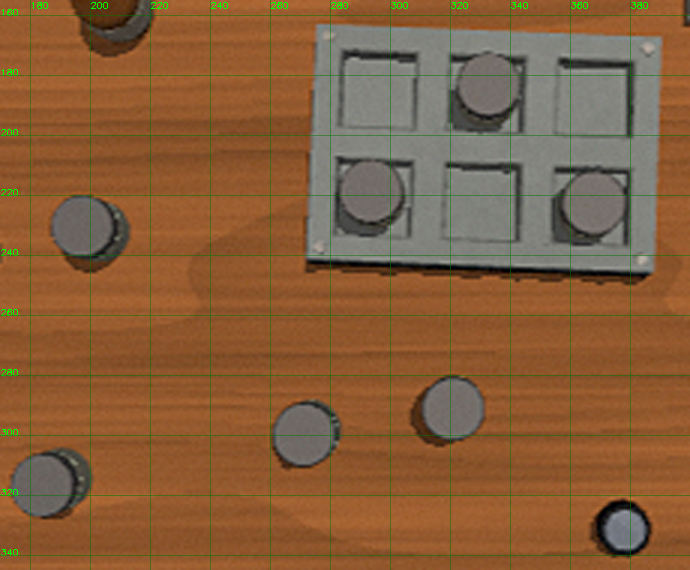

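```bash
python3 - <<'E'
from h import *
np.set_printoptions(precision=4,suppress=True)
T=dict(A=(197.7,230.7,.052),B=(184.3,316.7,.052),C=(271.3,299.7,.052),D=(321,291,.052),m1=(333,183.7,.077),m2=(293.7,218.7,.077),m3=(368.3,222.7,.077),
pTL=(170+378/3,155+91/3,.041),pTR=(170+594/3,155+98/3,.041),pBM=(170+482/3,155+201/3,.041),
tl=(170+318/3,155+25/3,.041),tr=(170+661/3,155+38/3,.041),bl=(170+307/3,155+260/3,.041),br=(170+652/3,155+273/3,.041),
small=(446.5,212.25,.04),large=(475.25,212.75,.04),square=(446.5,240.5,.04),bar=(475,241.1,.04),grip=(486.2,310.7,.0545),tip=(456.5,298,.0165),
t1=(420.5,293.5,.014),t2=(499.75,302.5,.014),t3=(497.75,320.5,.014),t4=(419,312,.014),loupe=(170+624/3,155+528/3,.024))
for k,(u,v,z) in T.items(): print(k,proj('top',u,v,z))
s=dict(A=(304,160),B=(230,160),C=(249,212),D=(260.5,246),large=(367,382),square=(328.5,355.5),bar=(333,386),small=(361,352))
for k,(u,v) in s.items(): print('side',k,proj('side',u,v,T[k][2]))
q=np.array([proj('top',*T[k]) for k in('tl','tr','bl','br')]);print(q.mean(0))
c=vision.calibration('wrist');print(c,sensors.sense()['eef_pos'])
E
```

```text
A [0.5756 0.2843]
B [0.3994 0.3103]
C [0.4332 0.1324]
D [0.4505 0.0305]
m1 [0.6675 0.0052]
m2 [0.5969 0.0846]
m3 [ 0.5882 -0.0654]
pTL [0.671 0.082]
pTR [ 0.6654 -0.069 ]
pBM [0.5935 0.0097]
tl [0.7178 0.124 ]
tr [ 0.7076 -0.1163]
bl [0.5529 0.1316]
br [ 0.5428 -0.1082]
small [ 0.6131 -0.233 ]
large [ 0.6117 -0.2932]
square [ 0.5538 -0.232 ]
bar [ 0.5523 -0.2915]
grip [ 0.4089 -0.3069]
tip [ 0.4325 -0.2576]
t1 [ 0.4423 -0.1816]
t2 [ 0.4224 -0.3503]
t3 [ 0.3843 -0.3452]
t4 [ 0.403  -0.1779]
loupe [ 0.3646 -0.089 ]
side A [0.5783 0.2796]
side B [0.4019 0.3036]
side C [0.4353 0.1274]
side D [0.4524 0.0274]
side large [ 0.6125 -0.2969]
side square [ 0.5537 -0.2364]
side bar [ 0.5519 -0.2959]
side small [ 0.6138 -0.2378]
[0.6303 0.0078]
{'fx': 357.41913259066496, 'fy': 357.41913259066496, 'cx': 321.02884233666305, 'cy': 235.7446076193145, 'origin': array([0.1836, 0.6021, 0.3831]), 'rotation': array([-18.1036,   0.1234,  65.3454])} [0.2608 0.5675 0.226 ]
```

Call:
arm_command(plan=[[0,0,0,0,0,-0.97],[0,0,0,0,0,-0.97],[0,0,0,0,0,-0.97],[0,0,0,0,0,-0.97],[0,0,0,0,0,-0.97]], fingers=80, grip_force=15)

```text
time: 0.52
eef_pos: [0.2609, 0.5676, 0.2262]
ee_rot: [-179.9, -0.0, 177.8]
contact_force: [0.0, -0.6, -0.4]
opening: 0.0801
gripper_force: 0.0
```

```bash
cat >> h.py <<'E'
def go(*t):
    s=sensors.sense(); r=R.from_euler('xyz',s['ee_rot'],degrees=True)
    d=r.inv().apply(np.array(t)-s['eef_pos'])/.03
    print('t',round(float(s['time']),2),'pos',np.round(s['eef_pos'],4),'rot',np.round(s['ee_rot'],2),'F',np.round(s['contact_force'],1),'op',round(s['opening'],4),'need units',np.round(d,2))
E
python3 -c "
from h import *
go(.400,.307,.14)"
```

```text
t 0.52 pos [0.2609 0.5676 0.2262] rot [-1.7995e+02 -2.0000e-02  1.7777e+02] F [ 0.  -0.6 -0.4] op 0.0801 need units [-4.97 -8.5   2.88]
```

Call:
arm_command(plan=[[-0.5,-0.85,0.29,0,0,0],[-0.5,-0.85,0.29,0,0,0],[-0.5,-0.85,0.29,0,0,0],[-0.5,-0.85,0.29,0,0,0],[-0.5,-0.85,0.29,0,0,0],[-0.5,-0.85,0.29,0,0,0],[-0.5,-0.85,0.29,0,0,0],[-0.5,-0.85,0.29,0,0,0],[-0.5,-0.85,0.29,0,0,0],[-0.5,-0.85,0.29,0,0,0],[0,0,0,0,0,0]])

```text
time: 1.43
eef_pos: [0.4021, 0.2998, 0.138]
ee_rot: [-179.7, -0.0, 177.1]
contact_force: [0.1, -0.5, -0.7]
opening: 0.0801
gripper_force: 0.0
```

```bash
python3 -c "
from h import *
go(.400,.307,.14)
c=vision.calibration('wrist'); im=vision.snapshot('wrist')[:,:,::-1]; cv2.imwrite('pics/w1.png',im); print(c['origin'],c['rotation'])
for p in [(.3994,.3103,.052),(.4019,.3036,.052),(.5756,.2843,.052)]: print(pix('wrist',p,c))"
```

```text
t 1.43 pos [0.4021 0.2998 0.138 ] rot [-1.7971e+02 -5.0000e-02  1.7713e+02] F [ 0.1 -0.5 -0.7] op 0.0801 need units [ 0.08  0.24 -0.07]
[0.317345   0.30395884 0.29515493] [-18.02693284   0.35472051  87.1614402 ]
[337.6190745 239.0987761]
[328.43778268 242.80545904]
[314.89935714 431.96295698]
```

View pics/w1.png

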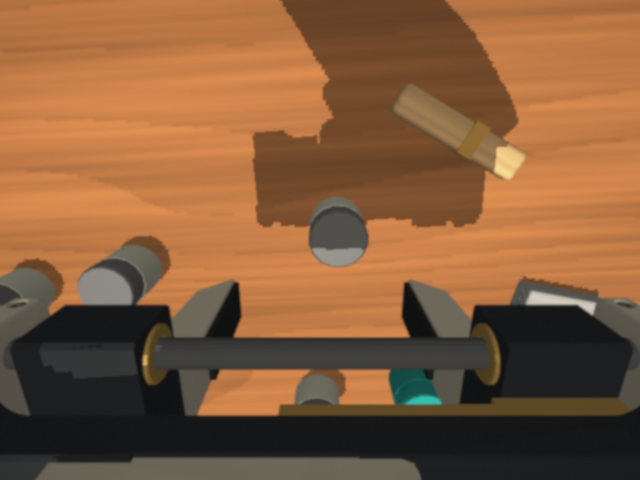

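Call:
arm_command(plan=[[0.12,0.36,0,0,0,0],[0,0,0.74,0,0,0],[0,0,0.74,0,0,0],[0,0,0.74,0,0,0],[0,0,0.74,0,0,0],[0,0,0.74,0,0,0],[0,0,0,0,0,0]])

```text
time: 2.07
eef_pos: [0.394, 0.3187, 0.0256]
ee_rot: [-179.9, -0.2, 177.7]
contact_force: [-0.5, -1.1, 0.6]
opening: 0.0798
gripper_force: 0.0
```

Call:
arm_command(plan=[[0,0,0,0,0,0],[0,0,0,0,0,0],[0,0,0,0,0,0],[0,0,0,0,0,0],[0,0,0,0,0,0],[0,0,0,0,0,0]], fingers=20)

```text
time: 2.57
eef_pos: [0.3972, 0.3177, 0.0294]
ee_rot: [180.0, 0.0, 177.5]
contact_force: [-0.4, -0.8, 1.3]
opening: 0.0446
gripper_force: 0.5
```

Call:
arm_command(plan=[[0,0,-0.7,0,0,0],[0,0,-1,0,0,0],[0,0,-1,0,0,0],[0,0,-1,0,0,0],[0,0,0,0,0,0]])

```text
time: 2.98
eef_pos: [0.3992, 0.3198, 0.1452]
ee_rot: [179.6, 0.3, 177.5]
contact_force: [1.3, 1.0, -1.5]
opening: 0.0436
gripper_force: 15.0
```

```bash
python3 -c "
from h import *
go(.6715,.0821,.145)"
```

```text
t 2.98 pos [0.3992 0.3198 0.1452] rot [179.64   0.33 177.52] F [ 1.3  1.  -1.5] op 0.0436 need units [-9.41 -7.52  0.01]
```

Call:
arm_command(plan=[[-0.9,-0.72,-0.1,0,0,0],[-0.9,-0.72,0,0,0,0],[-0.9,-0.72,0,0,0,0],[-0.9,-0.72,0,0,0,0],[-0.9,-0.72,0,0,0,0],[-0.9,-0.72,0,0,0,0],[-0.9,-0.72,0,0,0,0],[-0.9,-0.72,0,0,0,0],[-0.9,-0.72,0,0,0,0],[-0.9,-0.72,0,0,0,0],[-0.41,-0.32,0,0,0,0],[0,0,0,0,0,0]])

```text
time: 3.98
eef_pos: [0.6717, 0.0748, 0.142]
ee_rot: [-179.8, 0.1, 177.2]
contact_force: [-0.3, -0.4, -1.0]
opening: 0.0434
gripper_force: 15.0
```

Call:
arm_command(plan=[[0,0,0,0,0,0],[0,0,0,0,0,0],[0,0,0,0,0,0]])

```text
time: 4.23
eef_pos: [0.6682, 0.0818, 0.1426]
ee_rot: [180.0, -0.1, 177.7]
contact_force: [0.8, 0.3, -0.9]
opening: 0.044
gripper_force: 15.0
```

```bash
python3 -c "
from h import *
go(.6715,.0821,.053)
c=vision.calibration('wrist'); im=vision.snapshot('wrist')[:,:,::-1]; cv2.imwrite('pics/w2.png',im); print(c['origin'],c['rotation'])
for p in [(.6715,.0821,.041),(.5969,.0846,.077),(.6675,.0052,.077),(.5923,.0094,.041),(.6715-.026,.0821,.025)]: print(pix('wrist',p,c))"
```

```text
t 4.23 pos [0.6682 0.0818 0.1426] rot [ 1.7995e+02 -5.0000e-02  1.7765e+02] F [ 0.8  0.3 -0.9] op 0.044 need units [-0.11  0.01  2.99]
[0.58338603 0.08428211 0.29973124] [-1.80240959e+01  1.43104649e-02  8.76832777e+01]
[322.92010255 240.64822465]
[322.55060473 142.9228554 ]
[207.93965126 256.75463705]
[214.55791051 137.40600188]
[321.53748785 202.73346424]
```

View pics/w2.png

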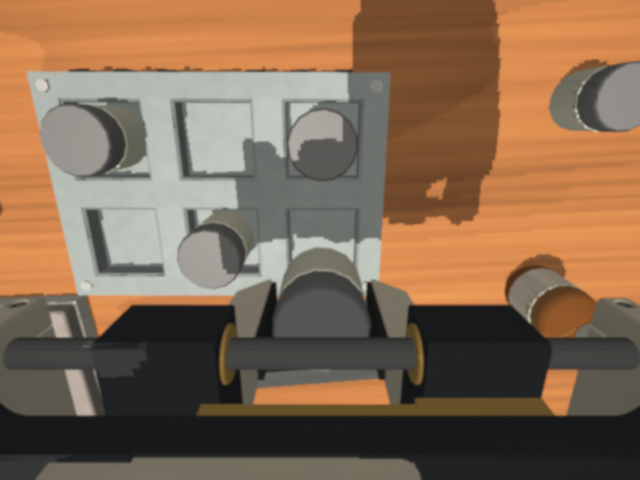

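Call:
arm_command(plan=[[-0.06,0,0,0,0,0],[0,0,0.6,0,0,0],[0,0,0.6,0,0,0],[0,0,0.6,0,0,0],[0,0,0.6,0,0,0],[0,0,0.48,0,0,0],[0,0,0,0,0,0],[0,0,0,0,0,0],[0,0,0,0,0,0]])

```text
time: 5.03
eef_pos: [0.6713, 0.0804, 0.0572]
ee_rot: [180.0, 0.0, 177.6]
contact_force: [0.4, -0.5, -1.2]
opening: 0.0434
gripper_force: 15.0
```

```bash
python3 -c "
from h import *
go(.6715,.0821,.0545)"
```

```text
t 5.03 pos [0.6713 0.0804 0.0572] rot [1.7999e+02 4.0000e-02 1.7757e+02] F [ 0.4 -0.5 -1.2] op 0.0434 need units [-0.    0.06  0.09]
```

Call:
arm_command(plan=[[0,0.04,0.08,0,0,0],[0,0,0,0,0,0]])

```text
time: 5.2
eef_pos: [0.6713, 0.0817, 0.0545]
ee_rot: [180.0, 0.0, 177.6]
contact_force: [0.1, 0.3, -1.3]
opening: 0.0435
gripper_force: 15.0
```

Call:
arm_command(plan=[[0,0,0,0,0,0],[0,0,0,0,0,0],[0,0,0,0,0,0],[0,0,0,0,0,0],[0,0,-0.4,0,0,0],[0,0,-0.8,0,0,0],[0,0,-0.8,0,0,0],[0,0,-0.9,0,0,0],[0,0,0,0,0,0],[0,0,0,0,0,0]], fingers=54)

```text
time: 6.03
eef_pos: [0.6725, 0.0814, 0.1439]
ee_rot: [179.9, 0.3, 177.5]
contact_force: [-0.6, 0.4, -0.5]
opening: 0.0542
gripper_force: 0.0
```

```bash
python3 -c "
from h import *
go(.4332,.1324,.12)
im=vision.snapshot('top')[:,:,::-1]; cv2.imwrite('pics/t2.png',im)
crop(im.copy(),170,400,155,345,3,'pics/c3.png')"
```

```text
t 6.03 pos [0.6725 0.0814 0.1439] rot [179.94   0.26 177.54] F [-0.6  0.4 -0.5] op 0.0542 need units [8.05 1.35 0.76]
```

View pics/c3.png

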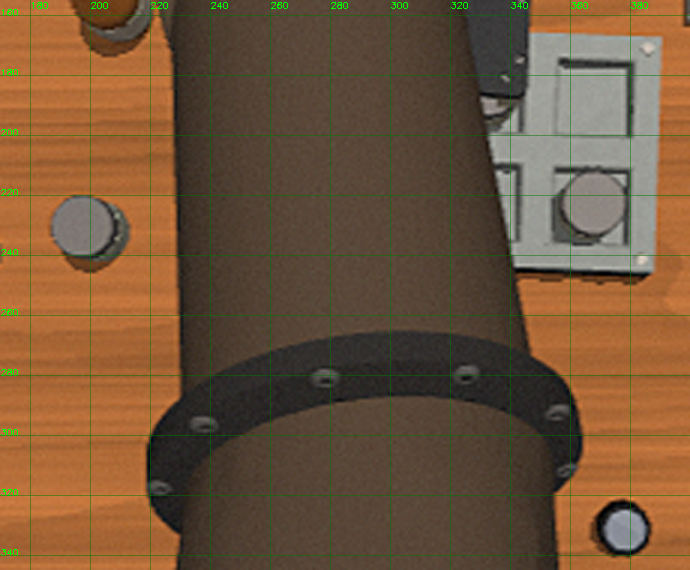

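Call:
arm_command(plan=[[0.8,0.13,0,0,0,0],[0.8,0.13,0,0,0,0],[0.8,0.13,0,0,0,0],[0.8,0.14,0,0,0,0],[0.8,0.14,0,0,0,0],[0.8,0.14,0,0,0,0],[0.8,0.14,0,0,0,0],[0.8,0.14,0,0,0,0],[0.8,0.13,0,0,0,0],[0.8,0.13,0,0,0,0],[0,0,0,0,0,0],[0,0,0,0,0,0]], fingers=76)

```text
time: 7.08
eef_pos: [0.4316, 0.1321, 0.1406]
ee_rot: [-180.0, -0.1, 177.6]
contact_force: [0.0, 1.0, -0.0]
opening: 0.0759
gripper_force: 0.0
```

```bash
python3 -c "
from h import *
go(.4332,.1324,.026)
c=vision.calibration('wrist'); im=vision.snapshot('wrist')[:,:,::-1]; cv2.imwrite('pics/w3.png',im)
for p in [(.4332,.1324,.052),(.4505,.0305,.052),(.6715,.0821,.077)]: print(pix('wrist',p,c))"
```

```text
t 7.08 pos [0.4316 0.1321 0.1406] rot [-1.7997e+02 -8.0000e-02  1.7763e+02] F [ 0.  1. -0.] op 0.0759 need units [-0.06  0.01  3.82]
[323.07551059 244.22494733]
[187.77431567 271.21243452]
[276.07607853 514.26385444]
```

View pics/w3.png

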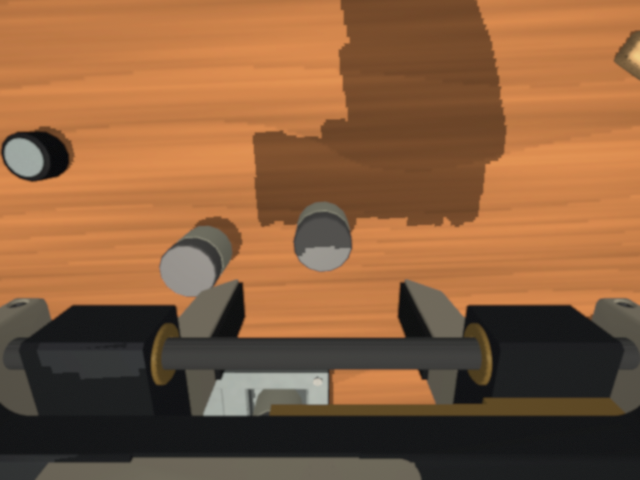

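Call:
arm_command(plan=[[-0.02,0,0.7,0,0,0],[0,0,0.8,0,0,0],[0,0,0.8,0,0,0],[0,0,0.8,0,0,0],[0,0,0.66,0,0,0],[0,0,0,0,0,0],[0,0,0,0,0,0],[0,0,0,0,0,0]])

```text
time: 7.8
eef_pos: [0.4346, 0.1319, 0.0287]
ee_rot: [180.0, 0.0, 177.5]
contact_force: [-0.8, 0.6, 1.0]
opening: 0.0762
gripper_force: 0.0
```

Call:
arm_command(plan=[[0,0,0,0,0,0],[0,0,0,0,0,0],[0,0,0,0,0,0],[0,0,0,0,0,0],[0,0,0,0,0,0],[0,0,0,0,0,0]], fingers=20)

```text
time: 8.3
eef_pos: [0.4338, 0.1321, 0.0284]
ee_rot: [180.0, 0.0, 177.5]
contact_force: [-0.6, 0.2, 5.1]
opening: 0.0435
gripper_force: 15.0
```

Call:
arm_command(plan=[[0,0,-0.7,0,0,0],[0,0,-1,0,0,0],[0,0,-1,0,0,0],[0,0,-1.0,0,0,0],[0,0,0,0,0,0],[0,0,0,0,0,0],[0,0,0,0,0,0]])

```text
time: 8.88
eef_pos: [0.4332, 0.1318, 0.1387]
ee_rot: [-180.0, -0.0, 177.6]
contact_force: [-0.2, 0.2, -1.7]
opening: 0.0434
gripper_force: 15.0
```

```bash
python3 -c "
from h import *
go(.5923,.0094,.145)"
```

```text
t 8.88 pos [0.4332 0.1318 0.1387] rot [-1.7999e+02 -2.0000e-02  1.7755e+02] F [-0.2  0.2 -1.7] op 0.0434 need units [-5.47 -3.85 -0.21]
```

Call:
arm_command(plan=[[-0.69,-0.48,0,0,0,0],[-0.69,-0.48,0,0,0,0],[-0.69,-0.48,0,0,0,0],[-0.69,-0.48,0,0,0,0],[-0.69,-0.48,0,0,0,0],[-0.69,-0.48,0,0,0,0],[-0.69,-0.48,0,0,0,0],[-0.69,-0.49,0,0,0,0],[0,0,0,0,0,0],[0,0,0,0,0,0],[0,0,0,0,0,0],[0,0,0,0,0,0]])

```text
time: 9.88
eef_pos: [0.5928, 0.0105, 0.1381]
ee_rot: [180.0, -0.1, 177.6]
contact_force: [-0.9, -0.1, -1.5]
opening: 0.0438
gripper_force: 15.0
```

```bash
python3 -c "
from h import *
go(.593,.0094,.054)"
```

```text
t 9.88 pos [0.5928 0.0105 0.1381] rot [ 1.7998e+02 -1.3000e-01  1.7761e+02] F [-0.9 -0.1 -1.5] op 0.0438 need units [-0.02 -0.04  2.8 ]
```

Call:
arm_command(plan=[[-0.02,-0.04,0.6,0,0,0],[0,0,0.6,0,0,0],[0,0,0.6,0,0,0],[0,0,0.6,0,0,0],[0,0,0.36,0,0,0],[0,0,0,0,0,0],[0,0,0,0,0,0],[0,0,0,0,0,0]])

```text
time: 10.55
eef_pos: [0.595, 0.0086, 0.0572]
ee_rot: [180.0, 0.1, 177.6]
contact_force: [-0.4, 1.0, -1.1]
opening: 0.0439
gripper_force: 15.0
```

Call:
arm_command(plan=[[0,0,0,0,0,0],[0,0,0,0,0,0],[0,0,0,0,0,0],[0,0,0,0,0,0],[0,0,-0.4,0,0,0],[0,0,-0.8,0,0,0],[0,0,-0.8,0,0,0],[0,0,-0.9,0,0,0],[0,0,0,0,0,0],[0,0,0,0,0,0]], fingers=54)

```text
time: 11.38
eef_pos: [0.596, 0.0083, 0.1459]
ee_rot: [180.0, 0.2, 177.5]
contact_force: [-0.4, -0.4, -1.4]
opening: 0.054
gripper_force: 0.0
```

```bash
python3 -c "
from h import *
go(.45,.0305,.14)"
```

```text
t 11.38 pos [0.596  0.0083 0.1459] rot [179.96   0.25 177.54] F [-0.4 -0.4 -1.4] op 0.054 need units [4.89 0.53 0.18]
```

Call:
arm_command(plan=[[0.7,0.07,0,0,0,0],[0.7,0.07,0,0,0,0],[0.7,0.08,0,0,0,0],[0.7,0.08,0,0,0,0],[0.7,0.08,0,0,0,0],[0.7,0.08,0,0,0,0],[0.69,0.07,0,0,0,0],[0,0,0,0,0,0],[0,0,0,0,0,0],[0,0,0,0,0,0]], fingers=76)

```text
time: 12.22
eef_pos: [0.4492, 0.0304, 0.1433]
ee_rot: [-180.0, 0.0, 177.5]
contact_force: [0.6, -0.8, -0.7]
opening: 0.076
gripper_force: 0.0
```

```bash
python3 -c "
from h import *
go(.45,.0305,.026)
c=vision.calibration('wrist'); im=vision.snapshot('wrist')[:,:,::-1]; cv2.imwrite('pics/w4.png',im)
im=vision.snapshot('top')[:,:,::-1]; cv2.imwrite('pics/t3.png',im)
crop(im.copy(),170,400,155,345,3,'pics/c4.png')
for p in [(.45,.0305,.052)]: print(pix('wrist',p,c))"
```

```text
t 12.22 pos [0.4492 0.0304 0.1433] rot [-1.8000e+02  2.0000e-02  1.7755e+02] F [ 0.6 -0.8 -0.7] op 0.076 need units [-0.03  0.    3.91]
[322.66343017 241.84729658]
```

View pics/w4.png

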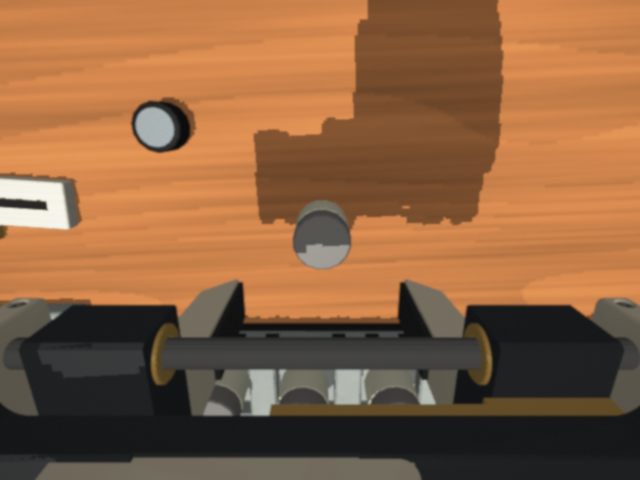

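Call:
arm_command(plan=[[0,0,0.7,0,0,0],[0,0,0.8,0,0,0],[0,0,0.8,0,0,0],[0,0,0.8,0,0,0],[0,0,0.72,0,0,0],[0,0,0,0,0,0],[0,0,0,0,0,0],[0,0,0,0,0,0]])

```text
time: 12.98
eef_pos: [0.4495, 0.0304, 0.0294]
ee_rot: [180.0, 0.0, 177.5]
contact_force: [-0.4, -1.4, 1.4]
opening: 0.0763
gripper_force: 0.0
```

Call:
arm_command(plan=[[0,0,0,0,0,0],[0,0,0,0,0,0],[0,0,0,0,0,0],[0,0,0,0,0,0],[0,0,0,0,0,0],[0,0,0,0,0,0]], fingers=20)

```text
time: 13.48
eef_pos: [0.4489, 0.0305, 0.029]
ee_rot: [180.0, 0.0, 177.5]
contact_force: [-0.3, -0.5, 4.7]
opening: 0.0435
gripper_force: 15.0
```

Call:
arm_command(plan=[[0,0,-0.7,0,0,0],[0,0,-1,0,0,0],[0,0,-1,0,0,0],[0,0,-1.0,0,0,0],[0,0,-0.8,0,0,0],[0,0,0,0,0,0],[0,0,0,0,0,0],[0,0,0,0,0,0]])

```text
time: 14.15
eef_pos: [0.4482, 0.0304, 0.1631]
ee_rot: [-180.0, -0.0, 177.5]
contact_force: [0.3, -0.5, -2.1]
opening: 0.0439
gripper_force: 15.0
```

```bash
python3 -c "
from h import *
go(.6653,-.0697,.165)"
```

```text
t 14.15 pos [0.4482 0.0304 0.1631] rot [-1.7999e+02 -5.0000e-02  1.7755e+02] F [ 0.3 -0.5 -2.1] op 0.0439 need units [-7.37 -3.02 -0.07]
```

Call:
arm_command(plan=[[-0.82,-0.34,0,0,0,0],[-0.82,-0.34,0,0,0,0],[-0.82,-0.34,0,0,0,0],[-0.82,-0.34,0,0,0,0],[-0.82,-0.34,0,0,0,0],[-0.82,-0.34,0,0,0,0],[-0.82,-0.33,0,0,0,0],[-0.82,-0.33,0,0,0,0],[-0.8,-0.32,0,0,0,0],[0,0,0,0,0,0],[0,0,0,0,0,0],[0,0,0,0,0,0]])

```text
time: 15.15
eef_pos: [0.664, -0.0691, 0.1618]
ee_rot: [180.0, -0.2, 177.5]
contact_force: [-0.7, 1.1, -0.5]
opening: 0.0437
gripper_force: 15.0
```

```bash
python3 -c "
from h import *
go(.6653,-.0697,.0545)"
```

```text
t 15.15 pos [ 0.664  -0.0691  0.1618] rot [179.98  -0.2  177.55] F [-0.7  1.1 -0.5] op 0.0437 need units [-0.06 -0.02  3.58]
```

Call:
arm_command(plan=[[0,-0.01,0.7,0,0,0],[0,0,0.75,0,0,0],[0,0,0.75,0,0,0],[0,0,0.75,0,0,0],[0,0,0.58,0,0,0],[0,0,0,0,0,0],[0,0,0,0,0,0],[0,0,0,0,0,0]])

```text
time: 15.82
eef_pos: [0.6654, -0.0694, 0.0588]
ee_rot: [180.0, 0.0, 177.6]
contact_force: [-0.7, 0.3, -0.4]
opening: 0.0437
gripper_force: 15.0
```

Call:
arm_command(plan=[[0,0,0,0,0,0],[0,0,0,0,0,0],[0,0,0,0,0,0],[0,0,0,0,0,0],[0,0,-0.4,0,0,0],[0,0,-0.8,0,0,0],[0,0,-0.8,0,0,0],[0,0,-0.9,0,0,0],[0,0,0,0,0,0],[0,0,0,0,0,0]], fingers=54)

```text
time: 16.65
eef_pos: [0.6669, -0.07, 0.1478]
ee_rot: [180.0, 0.3, 177.5]
contact_force: [-0.2, -0.9, 0.4]
opening: 0.0538
gripper_force: 0.0
```

```bash
python3 -c "
from h import *
go(.4089,-.3069,.145)"
```

```text
t 16.65 pos [ 0.6669 -0.07    0.1478] rot [179.99   0.26 177.54] F [-0.2 -0.9  0.4] op 0.0538 need units [ 8.25 -8.26  0.05]
```

Call:
arm_command(plan=[[0,0,0,0,0,0.92],[0.76,-0.88,0,0,0,0],[0.76,-0.88,0,0,0,0],[0.76,-0.88,0,0,0,0],[0.76,-0.88,0,0,0,0],[0.76,-0.88,0,0,0,0],[0.76,-0.88,0,0,0,0],[0.76,-0.88,0,0,0,0],[0.76,-0.88,0,0,0,0],[0.76,-0.88,0,0,0,0],[0.76,-0.88,0,0,0,0],[0,0,0,0,0,0]], fingers=60)

```text
time: 17.65
eef_pos: [0.4018, -0.3106, 0.1446]
ee_rot: [-179.9, -0.2, 172.8]
contact_force: [-0.8, -0.3, 0.1]
opening: 0.0603
gripper_force: 0.0
```

Call:
arm_command(plan=[[0,0,0,0,0,0],[0,0,0,0,0,0],[0,0,0,0,0,0]])

```text
time: 17.9
eef_pos: [0.4092, -0.3045, 0.1446]
ee_rot: [180.0, -0.0, 173.4]
contact_force: [0.7, -0.4, -0.1]
opening: 0.06
gripper_force: 0.0
```

```bash
python3 -c "
from h import *
go(.4089,-.3069,.030)
c=vision.calibration('wrist'); im=vision.snapshot('wrist')[:,:,::-1]; cv2.imwrite('pics/w5.png',im)
np.save('w5.npy',c)
im=vision.snapshot('top')[:,:,::-1]; cv2.imwrite('pics/t4.png',im)
crop(im.copy(),170,400,155,345,3,'pics/c5.png')
for p in [(.4089,-.3069,.0545),(.4325,-.2576,.0165)]: print(pix('wrist',p,c))"
```

```text
t 17.9 pos [ 0.4092 -0.3045  0.1446] rot [179.96  -0.   173.43] F [ 0.7 -0.4 -0.1] op 0.06 need units [ 0.   -0.08  3.82]
[319.11707215 241.25598216]
[380.34534089 246.59377124]
```

View pics/w5.png

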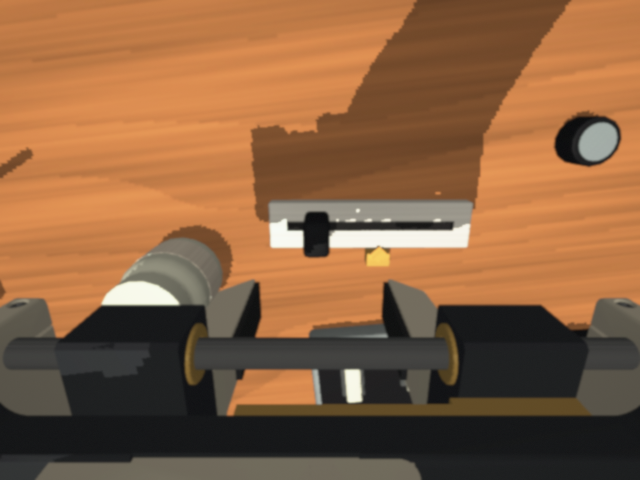

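View pics/c5.png

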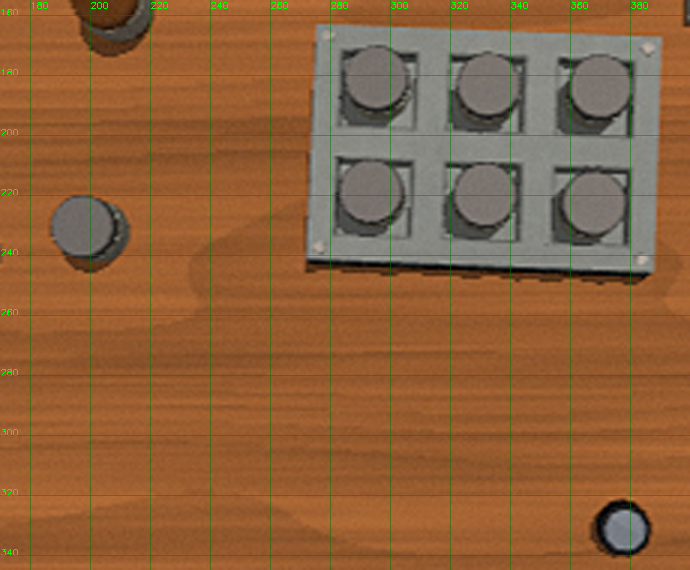

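Call:
arm_command(plan=[[0,-0.11,0.7,0,0,0],[0,0,0.8,0,0,0],[0,0,0.8,0,0,0],[0,0,0.8,0,0,0],[0,0,0.68,0,0,0],[0,0,0,0,0,0],[0,0,0,0,0,0],[0,0,0,0,0,0]])

```text
time: 18.67
eef_pos: [0.4088, -0.3088, 0.0323]
ee_rot: [-180.0, 0.0, 173.4]
contact_force: [-0.1, -0.4, 0.4]
opening: 0.0601
gripper_force: 0.0
```

Call:
arm_command(plan=[[0,0,0,0,0,0],[0,0,0,0,0,0],[0,0,0,0,0,0],[0,0,0,0,0,0],[0,0,0,0,0,0],[0,0,0,0,0,0],[0,0,0,0,0,0],[0,0,0,0,0,0]], fingers=8, grip_force=10)

```text
time: 19.33
eef_pos: [0.408, -0.3088, 0.0315]
ee_rot: [180.0, 0.0, 173.3]
contact_force: [-0.3, 0.6, 3.0]
opening: 0.0201
gripper_force: 10.0
```

```bash
python3 -c "
from h import *
go(.43,-.2588,.030)
s=sensors.sense(); t=np.array([.117,.993]); print((np.array([.4325,-.2588])-s['eef_pos'][:2])@t)"
```

```text
t 19.33 pos [ 0.408  -0.3088  0.0315] rot [1.8000e+02 1.0000e-02 1.7333e+02] F [-0.3  0.6  3. ] op 0.0201 need units [-0.54  1.74  0.05]
0.052516953691560286
```

Call:
arm_command(plan=[[0,0.29,0,0,0,0],[0,0.29,0,0,0,0],[0,0.29,0,0,0,0],[0,0.29,0,0,0,0],[0,0.29,0,0,0,0],[0,0.28,0,0,0,0],[0,0,0,0,0,0],[0,0,0,0,0,0],[0,0,0,0,0,0]])

```text
time: 20.08
eef_pos: [0.4141, -0.2556, 0.0315]
ee_rot: [179.9, -0.0, 173.4]
contact_force: [-1.6, 0.9, 6.0]
opening: 0.0198
gripper_force: 10.0
```

Call:
arm_command(plan=[[0,0,0,0,0,0],[0,0,0,0,0,0],[0,0,0,0,0,0],[0,0,0,0,0,0],[0,0,-0.7,0,0,0],[0,0,-0.8,0,0,0],[0,0,-0.8,0,0,0],[0,0,-0.8,0,0,0],[0,0,-0.7,0,0,0],[0,0,0,0,0,0],[0,0,0,0,0,0],[0,0,0,0,0,0]], fingers=50)

```text
time: 21.08
eef_pos: [0.4137, -0.257, 0.1449]
ee_rot: [180.0, -0.0, 173.3]
contact_force: [0.9, -0.3, -0.5]
opening: 0.0503
gripper_force: 0.0
```

```bash
python3 -c "
from h import *
go(.5523,-.2925,.1)
c=vision.calibration('wrist'); im=vision.snapshot('wrist')[:,:,::-1]
cv2.imwrite('pics/w6.png',im)
a=im[190:280,240:460]; a=cv2.resize(a,None,fx=3,fy=3,interpolation=cv2.INTER_CUBIC)
im=vision.snapshot('side')[:,:,::-1]; b=cv2.resize(im[330:430,200:420],None,fx=3,fy=3,interpolation=cv2.INTER_CUBIC)
cv2.imwrite('pics/c6.png',np.vstack([a,b]))"
```

```text
t 21.08 pos [ 0.4137 -0.257   0.1449] rot [ 1.7998e+02 -2.0000e-02  1.7333e+02] F [ 0.9 -0.3 -0.5] op 0.0503 need units [-4.73 -0.64  1.5 ]
```

View pics/c6.png

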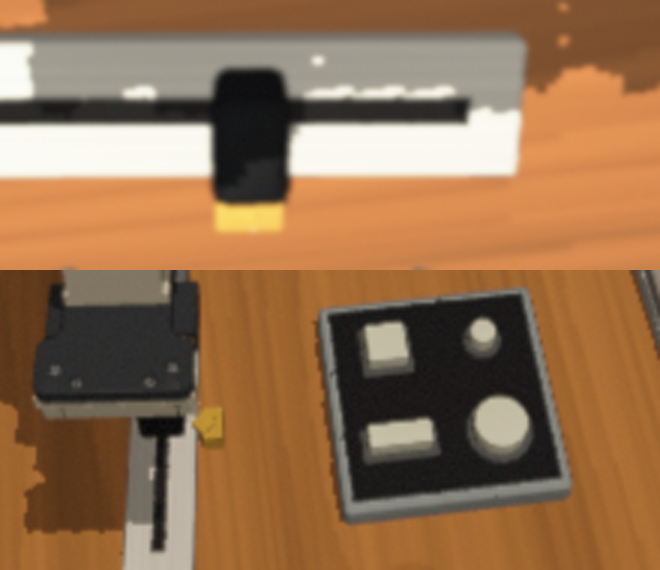

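Call:
arm_command(plan=[[-0.68,-0.09,0,0,0,0],[-0.68,-0.09,0,0,0,0],[-0.68,-0.09,0,0,0,0],[-0.68,-0.09,0,0,0,0],[-0.67,-0.09,0,0,0,0],[-0.67,-0.09,0,0,0,0],[-0.67,-0.1,0,0,0,0],[0,0,0.5,0,0,0],[0,0,0.5,0,0,0],[0,0,0.5,0,0,0],[0,0,0.5,0,0,0],[0,0,0,0,0,0]], fingers=0)

```text
time: 22.18
eef_pos: [0.5503, -0.2916, 0.0812]
ee_rot: [179.9, -0.4, 173.3]
contact_force: [-1.1, -0.2, -0.4]
opening: 0.0007
gripper_force: 0.0
```

```bash
python3 -c "
from h import *
go(.552,-.293,.034)
c=vision.calibration('wrist'); im=vision.snapshot('wrist')[:,:,::-1]
cv2.imwrite('pics/w7.png',im)
for p in [(.552,-.293,.04),(.554,-.2335,.04),(.613,-.2345,.04),(.6117,-.2945,.04)]: print(pix('wrist',p,c))"
```

```text
t 22.18 pos [ 0.5503 -0.2916  0.0812] rot [179.89  -0.37 173.33] F [-1.1 -0.2 -0.4] op 0.0007 need units [-0.07 -0.04  1.57]
[320.67900055 270.96272541]
[419.73544008 263.38797911]
[421.11708304 347.45722228]
[328.9893623  354.91658111]
```

View pics/w7.png

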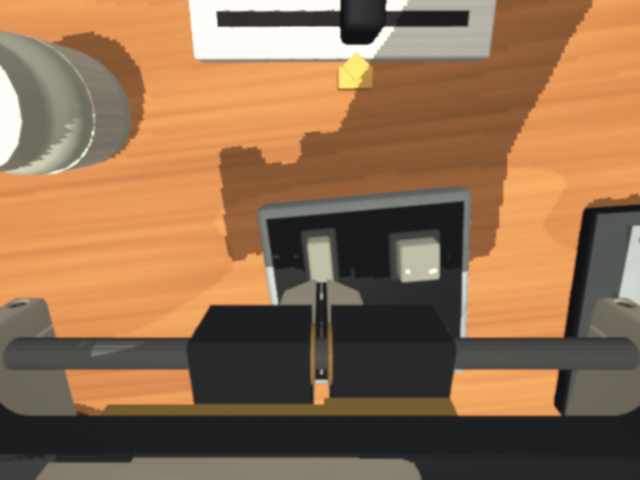

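Call:
arm_command(plan=[[-0.05,-0.04,0.4,0,0,0],[0,0,0.4,0,0,0],[0,0,0.4,0,0,0],[0,0,0.2,0,0,0],[0,0,0.14,0,0,0],[0,0,0,0,0,0],[0,0,0,0,0,0],[0,0,0,0,0,0]])

```text
time: 22.9
eef_pos: [0.5542, -0.2943, 0.0397]
ee_rot: [-180.0, 0.0, 173.3]
contact_force: [-0.6, 0.3, 1.8]
opening: 0.0003
gripper_force: 0.7
```

Call:
arm_command(plan=[[0.05,0.03,0.15,0,0,0],[0,0,0.08,0,0,0],[0,0,0,0,0,0],[0,0,0,0,0,0]])

```text
time: 23.23
eef_pos: [0.5538, -0.2938, 0.0341]
ee_rot: [-180.0, 0.2, 173.3]
contact_force: [-3.4, 0.9, 15.3]
opening: 0.0002
gripper_force: 7.8
```

Call:
arm_command(plan=[[0,0,-0.4,0,0,0],[0,0,-0.4,0,0,0],[0,0,-0.2,0,0,0],[0,0,0,0,0,0],[0,0,0,0,0,0],[0,0,0,0,0,0]])

```text
time: 23.73
eef_pos: [0.5523, -0.2929, 0.0619]
ee_rot: [180.0, -0.0, 173.3]
contact_force: [-0.7, -0.8, -1.3]
opening: 0.0006
gripper_force: 0.0
```

```bash
python3 -c "
from h import *
go(.554,-.2335,.034)"
```

```text
t 23.73 pos [ 0.5523 -0.2929  0.0619] rot [ 1.7998e+02 -3.0000e-02  1.7333e+02] F [-0.7 -0.8 -1.3] op 0.0006 need units [0.17 1.97 0.93]
```

Call:
arm_command(plan=[[0.06,0.66,0,0,0,0],[0.06,0.66,0,0,0,0],[0.05,0.66,0,0,0,0],[0,0,0,0,0,0],[0,0,0,0,0,0],[0,0,0,0,0,0],[0,0,0.4,0,0,0],[0,0,0.4,0,0,0],[0,0,0.2,0,0,0],[0,0,0,0,0,0],[0,0,0,0,0,0],[0,0,0,0,0,0]])

```text
time: 24.73
eef_pos: [0.5544, -0.2348, 0.0338]
ee_rot: [-180.0, 0.1, 173.2]
contact_force: [-6.6, 2.8, 29.9]
opening: 0.0007
gripper_force: 15.0
```

Call:
arm_command(plan=[[0,0,-0.4,0,0,0],[0,0,-0.4,0,0,0],[0,0,-0.2,0,0,0],[0,0,0,0,0,0],[0,0,0,0,0,0],[0,0,0,0,0,0]])

```text
time: 25.23
eef_pos: [0.5541, -0.2333, 0.0616]
ee_rot: [180.0, -0.1, 173.3]
contact_force: [-1.0, 0.6, -0.5]
opening: 0.0006
gripper_force: 0.0
```

```bash
python3 -c "
from h import *
go(.613,-.2345,.034)"
```

```text
t 25.23 pos [ 0.5541 -0.2333  0.0616] rot [ 1.7998e+02 -6.0000e-02  1.7333e+02] F [-1.   0.6 -0.5] op 0.0006 need units [-1.96  0.19  0.92]
```

Call:
arm_command(plan=[[-0.65,0.06,0,0,0,0],[-0.65,0.06,0,0,0,0],[-0.65,0.06,0,0,0,0],[0,0,0,0,0,0],[0,0,0,0,0,0],[0,0,0,0,0,0],[0,0,0.4,0,0,0],[0,0,0.4,0,0,0],[0,0,0.18,0,0,0],[0,0,0,0,0,0],[0,0,0,0,0,0],[0,0,0,0,0,0]])

```text
time: 26.23
eef_pos: [0.6125, -0.2353, 0.0339]
ee_rot: [180.0, -0.0, 173.3]
contact_force: [-6.9, 2.6, 21.5]
opening: 0.0006
gripper_force: 10.6
```

Call:
arm_command(plan=[[0,0,-0.4,0,0,0],[0,0,-0.4,0,0,0],[0,0,-0.2,0,0,0],[0,0,0,0,0,0],[0,0,0,0,0,0],[0,0,0,0,0,0]])

```text
time: 26.73
eef_pos: [0.6128, -0.2347, 0.0623]
ee_rot: [180.0, -0.0, 173.3]
contact_force: [-0.3, 0.0, -0.2]
opening: 0.0006
gripper_force: 0.0
```

```bash
python3 -c "
from h import *
go(.6117,-.2945,.034)
im=vision.snapshot('wrist')[:,:,::-1]
im2=vision.snapshot('side')[:,:,::-1]
cv2.imwrite('pics/c8.png',np.vstack([np.hstack([im,im2])[:,::1]])[::1])
cv2.imwrite('pics/c8.png',cv2.resize(im2[180:440,180:440],None,fx=2.3,fy=2.3))"
```

```text
t 26.73 pos [ 0.6128 -0.2347  0.0623] rot [ 1.7999e+02 -5.0000e-02  1.7333e+02] F [-0.3  0.  -0.2] op 0.0006 need units [-0.2  -1.98  0.94]
```

View pics/c8.png

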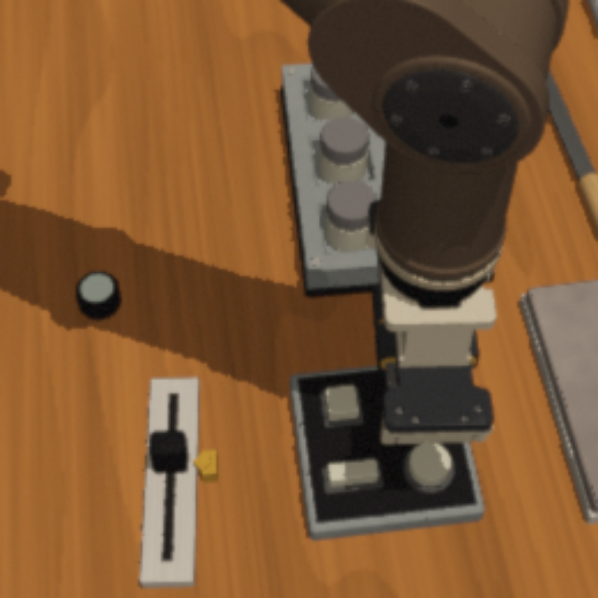

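```bash
python3 -c "
from h import *
g=proj('side',253,374.3,.0545);p=proj('side',265.2,381.3,.0165);print(g,p,(g-p)@[.117,.993])"
```

```text
[ 0.41544428 -0.2612749 ] [ 0.43472736 -0.25915973] -0.004356485002684721
```

Call:
arm_command(plan=[[-0.06,-0.66,0,0,0,0],[-0.07,-0.66,0,0,0,0],[-0.07,-0.66,0,0,0,0],[0,0,0,0,0,0],[0,0,0,0,0,0],[0,0,0,0,0,0]])

```text
time: 27.33
eef_pos: [0.6121, -0.2937, 0.0623]
ee_rot: [179.9, -0.0, 173.3]
contact_force: [-0.8, -0.7, 0.5]
opening: 0.0005
gripper_force: 0.0
```

Call:
arm_command(plan=[[0,0,0.4,0,0,0],[0,0,0.4,0,0,0],[0,0,0.2,0,0,0],[0,0,0,0,0,0],[0,0,0,0,0,0],[0,0,0,0,0,0]])

```text
time: 27.83
eef_pos: [0.6127, -0.2933, 0.034]
ee_rot: [179.9, 0.0, 173.4]
contact_force: [-6.0, 4.8, 21.4]
opening: 0.0007
gripper_force: 10.7
```

Call:
arm_command(plan=[[0,0,-0.4,0,0,0],[0,0,-0.6,0,0,0],[0,0,-0.8,0,0,0],[0,0,-0.8,0,0,0],[0,0,-0.8,0,0,0],[0,0,0,0,0,0],[0,0,0,0,0,0],[0,0,0,0,0,0],[0,0,0,0,0,0]])

```text
time: 28.58
eef_pos: [0.6114, -0.2939, 0.1331]
ee_rot: [179.9, -0.2, 173.4]
contact_force: [-0.4, -0.3, 0.4]
opening: 0.0002
gripper_force: 0.0
```

```bash
python3 - <<'E'
from h import *
a=cv2.imread('pics/t4.png').astype(int); b=vision.snapshot('top')[:,:,::-1].astype(int)
d=np.abs(a-b).sum(2)
print('pots diff',d[160:245,270:392].mean(),'(arm?)',(d[160:245,270:392]>60).mean())
go(.6,-.29,.14)
E
```

```text
pots diff 13.954580520732883 (arm?) 0.020057859209257473
t 28.63 pos [ 0.6115 -0.294   0.1332] rot [ 1.7995e+02 -1.5000e-01  1.7334e+02] F [ 0.3  0.1 -0.7] op 0.0003 need units [ 0.4   0.09 -0.23]
```

The pots have not moved, all the keys have been pressed, and the tool is clear of everything. Handing in.

```bash
python3 -c "
from rig import arm
print(arm.finish_job())"
```

```text
the job is handed in; nothing more can be done
None
```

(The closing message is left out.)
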